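# Knock a stuck game piece out of a flip-over mould

## Robot

A 6-joint arm with a two-finger parallel gripper is mounted at the origin on the work surface. World frame = base frame: x ahead of the robot, y to its left, z up, the work surface at z = 0. Lengths are in m, angles in rad, forces in N, time in s.
With the tool pointing down it reaches from about 0.4 to 0.925 m from the base axis. Payload 12.5 kg.
Tool frame: the origin (TCP) lies midway between the tips of the shut fingers; the grasp point (between the pads) lies 19 mm behind it; z points along the fingers, y is the direction in which the jaws open and shut (so a half turn about z gives the same grasp; the last joint's range is limited). The gripper opens to 95 mm and grips with 3 to 60 N. Pads are 20 mm wide; open, the fingers measure 119 mm over their backs; the gripper's body (75 mm by 180 mm) begins 59 mm behind the grasp point.
Start: joints at [1.047, 0.491, 1.559, -0, 1.092, -0.106], TCP at [0.254, 0.571, 0.179] pointing down, gripper open.
Joint ranges: [-3.1, 3.1], [-0.84, 2.19], [0.05, 2.79], [-1.13, 4.28], [0.06, 2.93], [-2.69, 2.69]. Speed limits (rad/s): [2.22, 2.22, 2.79, 3.14, 3.14, 3.14].

## Interface

Orientations are given as a unit quaternion [w, x, y, z].
In Python, from cell import * gives the robot as it stands.
- The arm moves only by the tool move_arm, never from a script. Its argument "motion" is a list of rows, each an object of numbers: "dx", "dy", "dz": the shift along the tool's x, y, z scaled (see below); "spin": the turn about the tool's z scaled (see below); "jaw": the opening, from 0 (shut) to 1 (fully open). A call has exactly 5 rows; each row shifts and turns the commanded pose from where the row before left it, along the tool's axes as they then stand; what a row does not reach is not made up. The controller multiplies each number of a shift by 50 mm and each number of a turn by 0.08 rad. A row lasts 1/8 s, in which the tool goes at most 62.5 mm and 10.7 degrees, less where a joint would pass 70% of its speed; a pose out of reach is approached as far as the arm can. A call with a number of a shift or a turn outside -1 to 1 is refused whole. A call with a gripper value outside its range is refused whole. The fingers move at their own pace and stop on an object; the grip force is fixed at half the most. Time passes only in rows, so rows that do not move let the fingers close, or fill a call up. It gives the time, the measured TCP pose, the force and the opening at its end, in the units of the state.
- get_state(): the state, without advancing time (a new reading comes with each control period).
- read_camera(name): name is "scene" or "top" or "wrist"; returns a dict with "color" (400x640x3 uint8, blue, green, red), "depth" (400x640 float32, m along the optical axis (not along the pixel's ray), 0 where there is no reading), "fx", "fy", "cx", "cy" (pixels), "k1" (the pictures are not rectified: a ray, as slopes to the right and down, at radius r is drawn at 1 + k1 r^2 times it, then the intrinsics apply), "cam_to_world" (4x4, takes a point from camera to world coordinates); the wrist camera has in their place "mount" (4x4, takes a point from camera to tool coordinates, whose origin is the TCP and whose axes are the flange's). Camera axes: x right, y up, looking along -z (the intrinsics and any distortion apply to the point x, -y, -z); pixel columns grow to the right and rows downward; lengths in m; the calibration is good to about 2 mm. A picture is of the moment at which its call begins: read the wrist's pose just before it.
- job_done(): hands the job in, once; it reports no verdict.
The state is a dict: "clock": time; "joint_pos": joint angles; "dq": joint speeds; "effort": joint torques, N m; "ee_pos": TCP position; "orientation": TCP orientation; "ft_force": force on the tool from outside, world axes, zero at the start; "wrist_torque": the same for the moment, N m; "grip_width": finger opening in m.
Only numpy, scipy, OpenCV 4.12 (cv2) and the standard library are available. Lean on these libraries where they do the work, as an engineer would, in place of code of your own. Each camera call takes 0.05 s, during which the arm holds its last target.

## Task

One of the two hinged bench moulds holds the red game piece. Turn that mould right over, by its black handle, so that it lies upside down above its blue tray with the piece still stuck in it, then tap the yellow cap on its base so that the red piece drops into the tray. Leave the mould with the green piece alone, and leave the red piece's mould turned over.

Things in the scene. Friction and masses are not known exactly. Their poses are not given: they have to be found in the camera images.
- red_mould: hinged part of the mould with the red piece: white cup (54 mm wide) on 2 arms. Origin: middle of the hinge, 70 mm up, never moves. y = hinge axis (level); at start x leads away from the robot, z up. Turns about +y, 0 to 180 deg; damped: let go over 15 deg past upright it sinks by itself (2-5 s) to the far stop. Handle: black bar along y, 10 mm thick, 80 long, middle at (-122,0,28) mm in this frame
- red_cap_face (a point): centre of the outer face of the yellow cap (32 mm wide) on the red mould's base, at (-75,0,-70) mm in red_mould: under the cup at the start; on top, facing up, 140 mm above the table once turned over. Sprung; it moves 10 mm into the cup. Pushed in 8 mm or more (about 4 N) it forces the stuck piece past four spring catches, and the piece drops out
- red_piece_center (a point): centre of the red piece, a bevelled disc 36 mm wide, 12 thick, 30 g, at the start stuck 34 mm below the cup's mouth (the mouth's centre is (-75,0,0) mm in red_mould). The blue tray it must drop into is fixed to the stand, its centre 75 mm beyond the hinge: inside 104 (across the hinge) by 116 mm, floor 10 mm and rim 32 mm above the table
- green_mould: hinged part of the other, identical mould, which holds a green piece and must be left as it is; origin and axes as for the red one. Each mould's stand has a base plate 270 by 130 mm (x by y), centred under the hinge, and hinge posts 79 mm high at 50 mm to either side of the origin
Not all that is in view belongs to the job. Of the things like the part that bears red_piece_center, leave any that is pink, purple or white; of the rest the smaller one is meant.

How it is judged:
By the outcome, as a careful person would: the job done as asked, in the order asked, and still so for the second after the job is handed in, with the robot touching nothing.
It also fails if it takes over 48 s, if anything falls off the work surface, if the arm or the gripper's body presses on something with over 40 N, if the wrist force passes 120 N, or if a joint passes its speed limit or range.

## Working session

There is one attempt and no reset: what is moved stays moved. The work goes in short steps, Python scripts to look and compute and a tool call to move; the robot and the scene stay as the last step left them, time stands still between calls to the robot, and variables do not carry over. Pictures are saved under pics/ and viewed, and the job is handed in when it is done.

Besides the shell and the picture viewer there is one more tool, called after "Request:" in YAML: its name, and indented under it one key for each argument. move_arm: Moves the arm, as the interface text tells. Shifts and turns lie within -1 to 1; 1 stands for 50 mm of shift or 0.08 rad of turn. Its arguments: {"type":"object","properties":{"motion":{"type":"array"}},"required":["motion"]}

```bash
mkdir -p pics; ls
python3 - <<'E'
from cell import *
import cv2,pickle
print(get_state())
d={}
for n in ["scene","top","wrist"]:
    r=read_camera(n);d[n]=r
    cv2.imwrite(f"pics/{n}0.png",r["color"]);print(n,{k:v for k,v in r.items() if k not in("color","depth")})
pickle.dump(d,open("d0.pkl","wb"))
E
```

```text
pics
{'clock': 0.0, 'joint_pos': array([ 1.04739916e+00,  4.91549387e-01,  1.55950068e+00, -6.03589878e-06,
        1.09168268e+00, -1.05590740e-01]), 'dq': array([-3.69742385e-05, -1.13183567e-03, -6.44881678e-04, -1.57686628e-04,
        1.91053265e-05,  1.61112205e-04]), 'effort': array([-1.72152089e-03, -6.12676692e+01, -2.58177406e+01,  6.91392459e-02,
        4.84309229e-02, -1.26349960e-04]), 'ee_pos': array([0.2534195 , 0.57098263, 0.17805045]), 'orientation': array([-1.73788735e-04,  2.07385686e-01,  9.78259093e-01, -5.42913406e-04]), 'ft_force': array([0.42938584, 0.44586295, 0.19538507]), 'wrist_torque': array([-0.01500503,  0.01952049,  0.02930417]), 'grip_width': 0.09516156176148353}
scene {'fx': 421.4649191742817, 'fy': 421.4649191742817, 'cx': 314.31247989626854, 'cy': 205.53616267748515, 'k1': -0.04715128611858667, 'cam_to_world': array([[ 0.12136771, -0.68590113,  0.71750228,  0.98748313],
       [ 0.99247984,  0.09545362, -0.07663148, -0.08571786],
       [-0.01592657,  0.72140713,  0.69232803,  0.5341903 ],
       [ 0.        ,  0.        ,  0.        ,  1.        
[... 189 characters left out ...]
 -0.15594309,  0.40609004],
       [-0.99955979,  0.01648364,  0.02466806, -0.03056747],
       [ 0.02693485,  0.15556759,  0.98745797,  0.70443481],
       [ 0.        ,  0.        ,  0.        ,  1.        ]])}
wrist {'fx': 314.26816203117363, 'fy': 314.26816203117363, 'cx': 320.7994447627805, 'cy': 198.4030239439943, 'k1': -0.04832606060775713, 'mount': array([[-1.79215425e-04,  9.69481729e-01,  2.45163506e-01,
         6.85806018e-02],
       [ 9.99999964e-01,  2.22278979e-04, -1.47982834e-04,
         7.46165086e-04],
       [-1.97961348e-04,  2.45163470e-01, -9.69481735e-01,
        -2.05332182e-01],
       [ 0.00000000e+00,  0.00000000e+00,  0.00000000e+00,
         1.00000000e+00]])}
```

View pics/scene0.png

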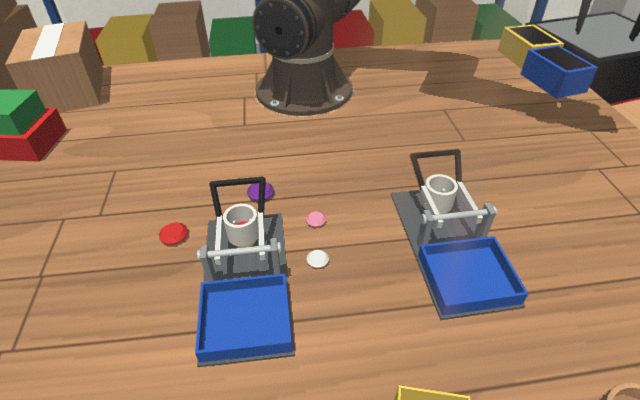

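View pics/top0.png

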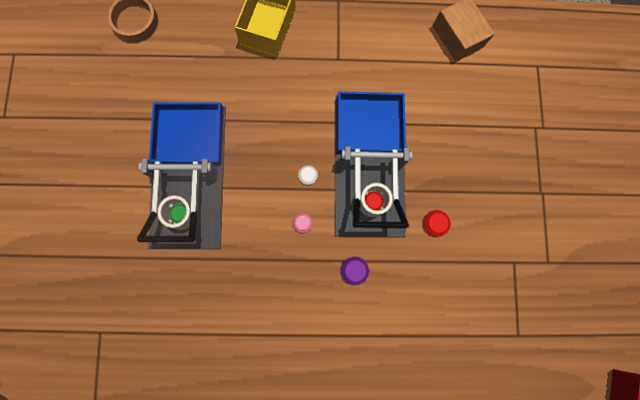

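View pics/wrist0.png

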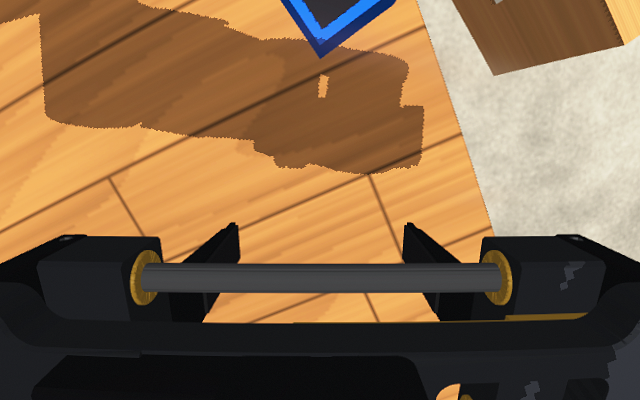

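The red mould is the one near column 375 in top (the red piece shows in the cup at (374,201)). The loose larger red disc at (436,223) and the other discs lie on the table. Next I measure the hinge and handle.

```bash
cat > h.py <<'E'
import numpy as np,cv2
def cloud(r,T=None):
    T=r["cam_to_world"] if T is None else T
    h,w=r["depth"].shape
    K=np.array([[r["fx"],0,r["cx"]],[0,r["fy"],r["cy"]],[0,0,1]])
    v,u=np.mgrid[:h,:w]
    p=np.stack([u,v],-1).reshape(-1,1,2).astype(float)
    n=cv2.undistortPoints(p,K,np.array([r["k1"],0,0,0.])).reshape(h,w,2)
    d=r["depth"]; P=np.stack([n[...,0]*d,-n[...,1]*d,-d],-1)
    return P@T[:3,:3].T+T[:3,3]
E
python3 - <<'E'
import pickle;from h import *
d=pickle.load(open("d0.pkl","rb"))
def box(n,m,P,lab):
    p=P[m]; p=p[~np.isnan(p).any(1)]
    c,s,a=cv2.minAreaRect((p[:,:2]*1000).astype(np.float32))
    print(n,lab,len(p),"c",np.round(c,1),"size",np.round(s,1),"ang",round(a,1),"med z",np.round(np.percentile(p[:,2],[5,50,95])*1000,1))
for n in ["top","scene"]:
    r=d[n];P=cloud(r);hsv=cv2.cvtColor(r["color"],cv2.COLOR_BGR2HSV);c=r["color"].astype(int)
    z=P[...,2];ok=r["depth"]>0
    for lab,sl in [("red",(P[...,1]<0.05)&(P[...,1]>-.25)),("green",(P[...,1]>.05)&(P[...,1]<.5))]:
        base=ok&sl&(P[...,0]>.25)&(P[...,0]<.75)
        blue=base&(hsv[...,0]>100)&(hsv[...,0]<130)&(hsv[...,1]>150)
        box(n,blue&(z>.027)&(z<.037),P,lab+" trayrim")
        box(n,blue&(z>.005)&(z<.015),P,lab+" trayfloor")
        bl=base&(c.max(2)<60)&(z>.085)&(z<.115)
        if bl.sum()>5: box(n,bl,P,lab+" bar")
        hg=base&(z>.055)&(z<.09)&(c.max(2)-c.min(2)<40)&(c.max(2)>60)
        if hg.sum()>5: box(n,hg,P,lab+" grey/white z55-90")
        g=P[hg];
E
```

```text
top red trayrim 541 c [ 659.6 -151.1] size [112.7 123.7] ang 0.2 med z [28.4 31.6 33.6]
top red trayfloor 3050 c [ 658.2 -150.3] size [118.3 110.1] ang 89.9 med z [ 7.9 10.  12. ]
top red bar 467 c [ 473.9 -151.2] size [87.7 32.4] ang 89.6 med z [ 88.2 101.2 103.7]
top red grey/white z55-90 1438 c [ 536.8 -150.9] size [117.  118.4] ang 0.2 med z [61.1 70.1 78.7]
top green trayrim 574 c [631.7 187.6] size [111.8 124.6] ang 0.8 med z [27.9 31.5 33.7]
top green trayfloor 3136 c [636.  191.2] size [100.2 113.6] ang 0.6 med z [ 8.  10.  12.1]
top green bar 491 c [447.3 184.4] size [31.  88.1] ang 1.1 med z [ 87.4 100.9 103.8]
top green grey/white z55-90 1682 c [509.5 185.5] size [119.2 119. ] ang 1.0 med z [59.2 69.9 78.6]
scene red trayrim 1120 c [ 659.8 -152.6] size [123.7 113.7] ang 89.9 med z [27.7 30.9 32.6]
scene red trayfloor 5019 c [ 650.7 -153.2] size [131.8 122.2] ang 0.2 med z [ 7.6  9.3 11.8]
scene red bar 334 c [ 474.8 -152.8] size [85.5 28.2] ang 89.6 med z [ 86.7  97.8 102.1]
scene red grey/white z55-90 2023 c [ 536.8 -152.9] size [122.2 118.1] ang 0.1 med z [57.5 69.1 78. ]
scene green trayrim 779 c [632.  185.5] size [113.4 125.2] ang 0.1 med z [27.7 30.5 32.2]
scene green trayfloor 3160 c [633.9 185.2] size [110.6 123.2] ang 1.1 med z [ 7.3  9.1 12.2]
scene green bar 17 c [439.2 171.9] size [26.9  2.3] ang 87.4 med z [ 95.9  97.8 100.2]
scene green grey/white z55-90 2073 c [509.  183.5] size [122.3 119.1] ang 1.0 med z [57.3 68.7 80.5]
```

Request:
move_arm:
  motion:
    - {"spin":1}
    - {"spin":1}
    - {"spin":1}
    - {"spin":1}
    - {"spin":1}

```text
invalid input at $.motion[0]: expected keys dx, dy, dz, spin, jaw
```

Request:
move_arm:
  motion:
    - {"spin":1}
    - {"spin":1}
    - {"spin":1}
    - {"spin":1}
    - {"spin":1}

```text
invalid input at $.motion[0]: expected keys dx, dy, dz, spin, jaw
```

Request:
move_arm:
  motion:
    - {"spin":1}
    - {"spin":1}
    - {"spin":1}
    - {"spin":1}
    - {"spin":0.4}

```text
invalid input at $.motion[0]: expected keys dx, dy, dz, spin, jaw
```

Request:
move_arm:
  motion:
    - {"dx":0,"dy":0,"dz":0,"spin":1,"jaw":0.45}
    - {"dx":0,"dy":0,"dz":0,"spin":1,"jaw":0.45}
    - {"dx":0,"dy":0,"dz":0,"spin":1,"jaw":0.45}
    - {"dx":0,"dy":0,"dz":0,"spin":1,"jaw":0.45}
    - {"dx":0,"dy":0,"dz":0,"spin":1,"jaw":0.45}

```text
clock: 0.78
ee_pos: [0.2535, 0.5711, 0.1784]
orientation: [-0.0, 0.399, 0.917, -0.0]
ft_force: [0.4, 0.3, -0.3]
grip_width: 0.0504
```

Request:
move_arm:
  motion:
    - {"dx":0,"dy":0,"dz":0,"spin":1,"jaw":0.45}
    - {"dx":0,"dy":0,"dz":0,"spin":1,"jaw":0.45}
    - {"dx":0,"dy":0,"dz":0,"spin":1,"jaw":0.45}
    - {"dx":0,"dy":0,"dz":0,"spin":1,"jaw":0.45}
    - {"dx":0,"dy":0,"dz":0,"spin":1,"jaw":0.45}

```text
clock: 1.4
ee_pos: [0.2535, 0.5712, 0.1784]
orientation: [0.0, 0.573, 0.82, -0.0]
ft_force: [0.1, -0.2, -0.1]
grip_width: 0.0428
```

Request:
move_arm:
  motion:
    - {"dx":0,"dy":0,"dz":0,"spin":1,"jaw":0.45}
    - {"dx":0,"dy":0,"dz":0,"spin":1,"jaw":0.45}
    - {"dx":0,"dy":0,"dz":0,"spin":1,"jaw":0.45}
    - {"dx":0,"dy":0,"dz":0,"spin":1,"jaw":0.45}
    - {"dx":0,"dy":0,"dz":0,"spin":0.4,"jaw":0.45}

```text
clock: 2.02
ee_pos: [0.2535, 0.5712, 0.1784]
orientation: [0.0, 0.707, 0.707, -0.0]
ft_force: [-0.6, 0.1, -0.7]
grip_width: 0.0431
```

Request:
move_arm:
  motion:
    - {"dx":-0.9,"dy":0.7,"dz":0,"spin":0,"jaw":0.45}
    - {"dx":-0.9,"dy":0.7,"dz":0,"spin":0,"jaw":0.45}
    - {"dx":-0.9,"dy":0.7,"dz":0,"spin":0,"jaw":0.45}
    - {"dx":-0.9,"dy":0.7,"dz":0,"spin":0,"jaw":0.45}
    - {"dx":-0.9,"dy":0.7,"dz":0,"spin":0,"jaw":0.45}

```text
clock: 2.65
ee_pos: [0.4297, 0.3449, 0.1787]
orientation: [0.0, 0.706, 0.708, 0.0]
ft_force: [-0.9, 0.4, -0.4]
grip_width: 0.0426
```

Request:
move_arm:
  motion:
    - {"dx":-1,"dy":0.1,"dz":0,"spin":0,"jaw":0.45}
    - {"dx":-1,"dy":0.1,"dz":0,"spin":0,"jaw":0.45}
    - {"dx":-1,"dy":0.1,"dz":0,"spin":0,"jaw":0.45}
    - {"dx":-1,"dy":0.1,"dz":0,"spin":0,"jaw":0.45}
    - {"dx":-1,"dy":0.1,"dz":0,"spin":0,"jaw":0.45}

```text
clock: 3.28
ee_pos: [0.4541, 0.0949, 0.1787]
orientation: [0.0, 0.706, 0.708, 0.0]
ft_force: [0.5, 0.2, -0.2]
grip_width: 0.0429
```

Request:
move_arm:
  motion:
    - {"dx":-1,"dy":0,"dz":0,"spin":0,"jaw":0.45}
    - {"dx":-1,"dy":0,"dz":0,"spin":0,"jaw":0.45}
    - {"dx":-1,"dy":0,"dz":0,"spin":0,"jaw":0.45}
    - {"dx":-1,"dy":0,"dz":0,"spin":0,"jaw":0.45}
    - {"dx":-0.9,"dy":0,"dz":0,"spin":0,"jaw":0.45}

```text
clock: 3.9
ee_pos: [0.4541, -0.1503, 0.1787]
orientation: [0.0, 0.707, 0.708, 0.0]
ft_force: [0.9, 0.1, -0.6]
grip_width: 0.0428
```

Request:
move_arm:
  motion:
    - {"dx":-0.03,"dy":0.18,"dz":0,"spin":0,"jaw":0.45}
    - {"dx":0,"dy":0,"dz":0.6,"spin":0,"jaw":0.45}
    - {"dx":0,"dy":0,"dz":0.6,"spin":0,"jaw":0.45}
    - {"dx":0,"dy":0,"dz":0,"spin":0,"jaw":0.45}
    - {"dx":0,"dy":0,"dz":0,"spin":0,"jaw":0.45}

```text
clock: 4.53
ee_pos: [0.4639, -0.1497, 0.1195]
orientation: [0.0, 0.706, 0.708, 0.0]
ft_force: [-0.8, -0.1, 0.4]
grip_width: 0.0429
```

Run:
```python
from cell import *
import cv2
s=get_state();r=read_camera("wrist");cv2.imwrite("pics/w1.png",r["color"]);print(s["ee_pos"],s["ft_force"])
r=read_camera("scene");cv2.imwrite("pics/s1.png",r["color"][100:,100:500])
```

```text
[ 0.46385726 -0.14972574  0.11948512] [-0.82873536 -0.07571599  0.35130303]
```

View pics/w1.png

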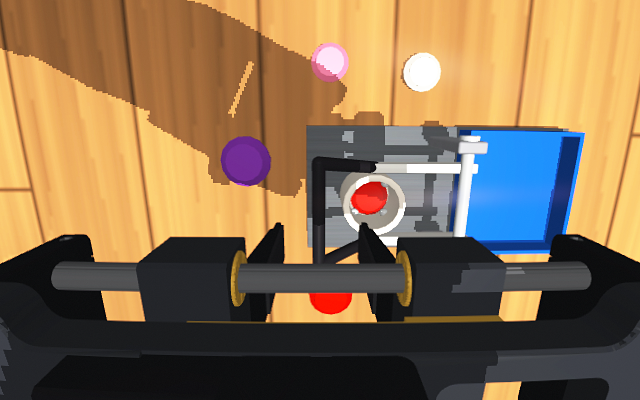

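View pics/s1.png

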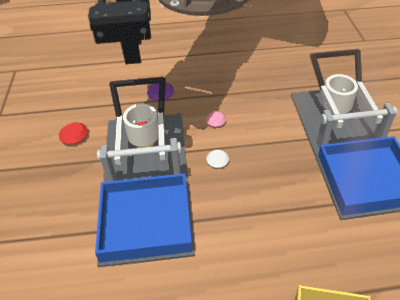

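Run:
```python
from cell import *
from h import *
from scipy.spatial.transform import Rotation as R
s=get_state();r=read_camera("wrist")
q=s["orientation"];T=np.eye(4);T[:3,:3]=R.from_quat([q[1],q[2],q[3],q[0]]).as_matrix();T[:3,3]=s["ee_pos"]
P=cloud(r,T@r["mount"])
for v,u in [(163,318),(190,319),(220,319),(250,319),(245,267),(235,275),(235,367),(228,363)]: print(v,u,P[v,u].round(4))
r=read_camera("scene");P=cloud(r)
for v,u in [(183,220),(182,238),(181,260),(155,230),(158,232),(163,233),(140,225)]: print(v,u,P[v,u].round(4))
K=np.array([[r["fx"],0,r["cx"]],[0,r["fy"],r["cy"]],[0,0,1]])
W=np.linalg.inv(r["cam_to_world"]);p=W[:3,:3]@s["ee_pos"]+W[:3,3];print(r["cx"]+r["fx"]*p[0]/-p[2],r["cy"]+r["fy"]*-p[1]/-p[2])
```

```text
163 318 [ 0.4623 -0.111   0.1022]
190 319 [ 0.463  -0.1307  0.1023]
220 319 [ 0.463  -0.1535  0.1026]
250 319 [ 0.463  -0.1776  0.1025]
245 267 [ 0.4391 -0.1375  0.1888]
235 275 [ 0.4411 -0.1373  0.1762]
235 367 [ 0.4877 -0.1377  0.1751]
228 363 [ 0.4871 -0.1378  0.1643]
183 220 [ 0.4674 -0.1795  0.1016]
182 238 [ 0.4667 -0.1513  0.0997]
181 260 [ 0.4674 -0.1165  0.0981]
155 230 [ 0.4934 -0.1522  0.1731]
158 232 [ 0.4932 -0.1502  0.1674]
163 233 [ 0.4909 -0.1504  0.1566]
140 225 [ 0.5441 -0.148   0.2336]
236.94891050742643 170.9314808435001
```

The wrist view shows the bar (column 319, x=0.463, top z=0.102) centred between the open fingers (columns 275 and 367). I'm descending and gripping now.

Request:
move_arm:
  motion:
    - {"dx":0,"dy":0,"dz":0.4,"spin":0,"jaw":0.45}
    - {"dx":0,"dy":0,"dz":0.38,"spin":0,"jaw":0.45}
    - {"dx":0,"dy":-0.02,"dz":0,"spin":0,"jaw":0}
    - {"dx":0,"dy":0,"dz":0,"spin":0,"jaw":0}
    - {"dx":0,"dy":0,"dz":0,"spin":0,"jaw":0}

```text
clock: 5.35
ee_pos: [0.4627, -0.1502, 0.0804]
orientation: [0.001, 0.707, 0.707, 0.0]
ft_force: [-0.0, 0.4, 0.7]
grip_width: 0.0182
```

Request:
move_arm:
  motion:
    - {"dx":0,"dy":0,"dz":0,"spin":0,"jaw":0}
    - {"dx":0,"dy":0,"dz":0,"spin":0,"jaw":0}
    - {"dx":0,"dy":0,"dz":0,"spin":0,"jaw":0}
    - {"dx":0,"dy":0,"dz":0,"spin":0,"jaw":0}
    - {"dx":0,"dy":0,"dz":0,"spin":0,"jaw":0}

```text
clock: 5.98
ee_pos: [0.4623, -0.15, 0.0796]
orientation: [-0.0, 0.707, 0.707, 0.0]
ft_force: [0.3, 0.2, -0.5]
grip_width: 0.0008
```

Run:
```python
import numpy as np
# arc about hinge (0.5848, 0.070) for bar, handle angle
R=np.hypot(122,28);a0=np.arctan2(28,-122)
prev=None
for t in range(0,126,5):
    a=a0-np.radians(t);p=np.array([R*np.cos(a),R*np.sin(a)])
    if prev is not None: print(t,(p+[584.8,70]).round(1),"dy,dz",((p-prev)*[1,-1]/50).round(2))
    prev=p
```

```text
5 [465.7 108.5] dy,dz [ 0.06 -0.21]
10 [469.5 118.8] dy,dz [ 0.08 -0.2 ]
15 [474.2 128.6] dy,dz [ 0.09 -0.2 ]
20 [479.7 138. ] dy,dz [ 0.11 -0.19]
25 [486.1 146.9] dy,dz [ 0.13 -0.18]
30 [493.1 155.2] dy,dz [ 0.14 -0.17]
35 [500.9 162.9] dy,dz [ 0.16 -0.15]
40 [509.3 169.9] dy,dz [ 0.17 -0.14]
45 [518.3 176.1] dy,dz [ 0.18 -0.12]
50 [527.8 181.5] dy,dz [ 0.19 -0.11]
55 [537.8 186. ] dy,dz [ 0.2  -0.09]
60 [548.  189.7] dy,dz [ 0.21 -0.07]
65 [558.6 192.4] dy,dz [ 0.21 -0.05]
70 [569.4 194.2] dy,dz [ 0.22 -0.04]
75 [580.3 195.1] dy,dz [ 0.22 -0.02]
80 [591.2 195. ] dy,dz [0.22 0.  ]
85 [602.1 194. ] dy,dz [0.22 0.02]
90 [612.8 192. ] dy,dz [0.21 0.04]
95 [623.3 189.1] dy,dz [0.21 0.06]
100 [633.6 185.3] dy,dz [0.2  0.08]
105 [643.4 180.6] dy,dz [0.2  0.09]
110 [652.8 175.1] dy,dz [0.19 0.11]
115 [661.7 168.7] dy,dz [0.18 0.13]
120 [670.  161.7] dy,dz [0.17 0.14]
125 [677.7 153.9] dy,dz [0.15 0.16]
```

The jaws shut fully, so the bar isn't between them. I'll look.

Run:
```python
from cell import *
from h import *
from scipy.spatial.transform import Rotation as R
s=get_state();r=read_camera("wrist");cv2.imwrite("pics/w2.png",r["color"])
q=s["orientation"];T=np.eye(4);T[:3,:3]=R.from_quat([q[1],q[2],q[3],q[0]]).as_matrix();T[:3,3]=s["ee_pos"]
P=cloud(r,T@r["mount"]); np.save("P2.npy",P)
r=read_camera("scene");cv2.imwrite("pics/s2.png",cv2.resize(r["color"][130:300,160:320],None,fx=3,fy=3));print(s["ee_pos"],s["grip_width"])
```

```text
[ 0.46230867 -0.1500097   0.07958261] 0.0007714831290987578
```

View pics/w2.png

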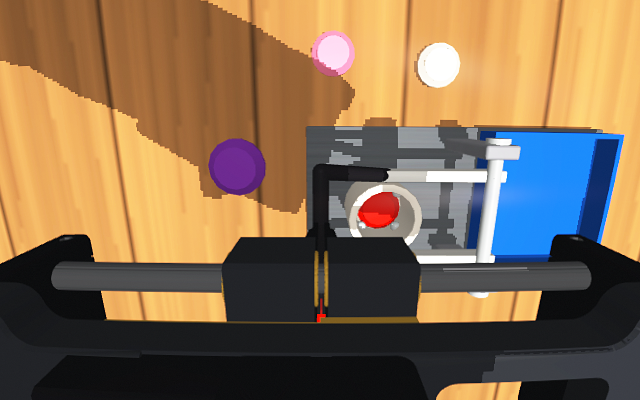

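View pics/s2.png

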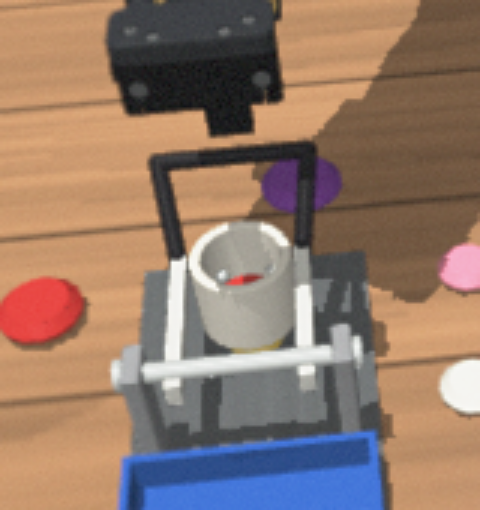

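Run:
```python
from cell import *
from h import *
s=get_state();r=read_camera("scene");P=cloud(r)
for v in range(160,190,2): print(v,P[v,236].round(3),r["color"][v,236], P[v,241].round(3))
r=read_camera("top");cv2.imwrite("pics/t2.png",r["color"]);P=cloud(r)
W=P[(abs(P[...,0]-.463)<.03)&(abs(P[...,1]+.15)<.03)]
K=np.load("P2.npy");m=(abs(K[...,0]-.463)<.03)&(abs(K[...,1]+.15)<.012)&(K[...,2]>.09)
v,u=np.where(m);i=np.argsort(K[m][:,2])[:8];print(v[i],u[i],K[m][i].round(3))
```

```text
160 [ 0.544 -0.139  0.201] [34 34 33] [ 0.545 -0.133  0.201]
162 [ 0.545 -0.139  0.199] [29 36 32] [ 0.544 -0.133  0.197]
164 [ 0.544 -0.14   0.195] [24 26 29] [ 0.544 -0.133  0.194]
166 [ 0.471 -0.149  0.135] [36 34 34] [ 0.47  -0.142  0.134]
168 [ 0.471 -0.15   0.131] [34 33 34] [ 0.47  -0.143  0.13 ]
170 [ 0.469 -0.151  0.126] [30 31 30] [ 0.469 -0.143  0.125]
172 [ 0.468 -0.151  0.121] [24 24 25] [ 0.467 -0.144  0.12 ]
174 [ 0.467 -0.152  0.116] [33 45 56] [ 0.466 -0.145  0.115]
176 [ 0.327 -0.171 -0.001] [112 156 207] [ 0.328 -0.161 -0.002]
178 [ 0.334 -0.17  -0.   ] [109 156 203] [ 0.459 -0.146  0.101]
180 [ 0.464 -0.154  0.102] [37 39 43] [ 0.465 -0.146  0.102]
182 [ 0.466 -0.155  0.099] [36 33 36] [ 0.987 -0.086  0.534]
184 [ 0.467 -0.155  0.096] [46 51 65] [ 0.467 -0.147  0.095]
186 [ 0.357 -0.17  -0.001] [111 152 204] [ 0.36  -0.161 -0.001]
188 [ 0.364 -0.17  -0.001] [107 149 198] [ 0.367 -0.16   0.001]
[217 214 214 216 215 222 221 220] [328 312 328 328 328 327 327 313] [[ 0.467 -0.14   0.097]
 [ 0.457 -0.138  0.097]
 [ 0.467 -0.138  0.098]
 [ 0.467 -0.139  0.098]
 [ 0.467 -0.139  0.098]
 [ 0.467 -0.143  0.099]
 [ 0.467 -0.142  0.099]
 [ 0.458 -0.142  0.099]]
```

View pics/t2.png

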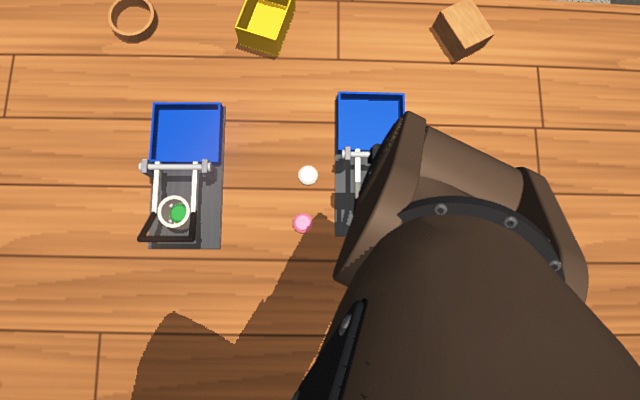

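The scene depth puts the shut fingertips at z≈0.115, while the TCP reads 0.080. The real tips, and the gripper body with them, sit about 35 mm above the reported TCP. The gripper is above the bar, so I'll open, go 35 mm lower and grip again.

Request:
move_arm:
  motion:
    - {"dx":0,"dy":0,"dz":0,"spin":0,"jaw":0.45}
    - {"dx":0,"dy":0,"dz":0,"spin":0,"jaw":0.45}
    - {"dx":0,"dy":0,"dz":0,"spin":0,"jaw":0.45}
    - {"dx":0,"dy":0,"dz":0,"spin":0,"jaw":0.45}
    - {"dx":0,"dy":0,"dz":0,"spin":0,"jaw":0.45}

```text
clock: 6.8
ee_pos: [0.4623, -0.15, 0.0796]
orientation: [0.0, 0.707, 0.707, 0.0]
ft_force: [0.0, -0.4, -0.1]
grip_width: 0.0414
```

Request:
move_arm:
  motion:
    - {"dx":0,"dy":0.01,"dz":0.2,"spin":0,"jaw":0.45}
    - {"dx":0,"dy":0,"dz":0.25,"spin":0,"jaw":0.45}
    - {"dx":0,"dy":0,"dz":0.25,"spin":0,"jaw":0.45}
    - {"dx":0,"dy":0,"dz":0,"spin":0,"jaw":0}
    - {"dx":0,"dy":0,"dz":0,"spin":0,"jaw":0}

```text
clock: 7.42
ee_pos: [0.4628, -0.15, 0.0445]
orientation: [-0.0, 0.707, 0.707, 0.0]
ft_force: [-0.1, -0.0, -0.3]
grip_width: 0.0284
```

Request:
move_arm:
  motion:
    - {"dx":0,"dy":0,"dz":0,"spin":0,"jaw":0}
    - {"dx":0,"dy":0,"dz":0,"spin":0,"jaw":0}
    - {"dx":0,"dy":0,"dz":0,"spin":0,"jaw":0}
    - {"dx":0,"dy":0,"dz":0,"spin":0,"jaw":0}
    - {"dx":0,"dy":0,"dz":0,"spin":0,"jaw":0}

```text
clock: 8.05
ee_pos: [0.462, -0.15, 0.0448]
orientation: [-0.001, 0.707, 0.708, -0.0]
ft_force: [-5.0, -1.4, 2.7]
grip_width: 0.0091
```

The bar is held (opening 9 mm). Next I follow the arc, checking force as I go.

Request:
move_arm:
  motion:
    - {"dx":0,"dy":0.06,"dz":-0.21,"spin":0,"jaw":0}
    - {"dx":0,"dy":0.08,"dz":-0.2,"spin":0,"jaw":0}
    - {"dx":0,"dy":0.09,"dz":-0.2,"spin":0,"jaw":0}
    - {"dx":0,"dy":0.11,"dz":-0.19,"spin":0,"jaw":0}
    - {"dx":0,"dy":0.13,"dz":-0.18,"spin":0,"jaw":0}

```text
clock: 8.68
ee_pos: [0.4838, -0.1499, 0.0939]
orientation: [-0.002, 0.707, 0.708, -0.002]
ft_force: [-13.3, -4.5, 3.6]
grip_width: 0.0088
```

Request:
move_arm:
  motion:
    - {"dx":-0.01,"dy":0.11,"dz":-0.19,"spin":0,"jaw":0}
    - {"dx":0,"dy":0.15,"dz":-0.16,"spin":0,"jaw":0}
    - {"dx":0,"dy":0.17,"dz":-0.14,"spin":0,"jaw":0}
    - {"dx":0,"dy":0.18,"dz":-0.12,"spin":0,"jaw":0}
    - {"dx":0,"dy":0.19,"dz":-0.11,"spin":0,"jaw":0}

```text
clock: 9.3
ee_pos: [0.5258, -0.1503, 0.1306]
orientation: [-0.001, 0.707, 0.708, -0.001]
ft_force: [-8.7, -0.5, 7.0]
grip_width: 0.009
```

Request:
move_arm:
  motion:
    - {"dx":0,"dy":0.2,"dz":-0.11,"spin":0,"jaw":0}
    - {"dx":0,"dy":0.21,"dz":-0.08,"spin":0,"jaw":0}
    - {"dx":0,"dy":0.21,"dz":-0.06,"spin":0,"jaw":0}
    - {"dx":0,"dy":0.22,"dz":-0.04,"spin":0,"jaw":0}
    - {"dx":0,"dy":0.22,"dz":-0.02,"spin":0,"jaw":0}

```text
clock: 9.93
ee_pos: [0.5801, -0.1507, 0.1456]
orientation: [0.0, 0.707, 0.707, -0.0]
ft_force: [-4.1, -1.8, 3.4]
grip_width: 0.0094
```

Request:
move_arm:
  motion:
    - {"dx":0,"dy":0.22,"dz":0,"spin":0,"jaw":0}
    - {"dx":0,"dy":0.22,"dz":0.02,"spin":0,"jaw":0}
    - {"dx":0,"dy":0.21,"dz":0.04,"spin":0,"jaw":0}
    - {"dx":0,"dy":0.21,"dz":0.06,"spin":0,"jaw":0}
    - {"dx":0,"dy":0.2,"dz":0.08,"spin":0,"jaw":0}

```text
clock: 10.55
ee_pos: [0.6331, -0.1505, 0.1349]
orientation: [0.0, 0.707, 0.707, 0.0]
ft_force: [-3.4, -4.9, 0.9]
grip_width: 0.0089
```

Request:
move_arm:
  motion:
    - {"dx":0,"dy":0.2,"dz":0.09,"spin":0,"jaw":0}
    - {"dx":0,"dy":0.19,"dz":0.11,"spin":0,"jaw":0}
    - {"dx":0,"dy":0.18,"dz":0.13,"spin":0,"jaw":0}
    - {"dx":0,"dy":0,"dz":0,"spin":0,"jaw":0}
    - {"dx":0,"dy":0,"dz":0,"spin":0,"jaw":0}

```text
clock: 11.18
ee_pos: [0.6608, -0.1503, 0.1185]
orientation: [0.0, 0.707, 0.707, 0.0]
ft_force: [-0.9, -4.6, -0.8]
grip_width: 0.0093
```

Request:
move_arm:
  motion:
    - {"dx":0,"dy":0,"dz":0,"spin":0,"jaw":0.28}
    - {"dx":0,"dy":0.1,"dz":0,"spin":0,"jaw":0.28}
    - {"dx":0,"dy":0.1,"dz":-0.5,"spin":0,"jaw":0.28}
    - {"dx":0,"dy":0.1,"dz":-1,"spin":0,"jaw":0.28}
    - {"dx":0,"dy":0,"dz":-1,"spin":0,"jaw":0.28}

```text
clock: 11.8
ee_pos: [0.6761, -0.1498, 0.245]
orientation: [-0.0, 0.707, 0.708, 0.0]
ft_force: [-0.1, -0.1, -0.3]
grip_width: 0.0267
```

Request:
move_arm:
  motion:
    - {"dx":0,"dy":-0.2,"dz":-0.5,"spin":0,"jaw":0}
    - {"dx":0,"dy":-0.1,"dz":0,"spin":0,"jaw":0}
    - {"dx":0,"dy":0,"dz":0,"spin":0,"jaw":0}
    - {"dx":0,"dy":0,"dz":0,"spin":0,"jaw":0}
    - {"dx":0,"dy":0,"dz":0,"spin":0,"jaw":0}

```text
clock: 12.42
ee_pos: [0.6608, -0.1502, 0.2675]
orientation: [-0.001, 0.707, 0.707, -0.0]
ft_force: [0.5, -0.2, 0.1]
grip_width: 0.0006
```

Request:
move_arm:
  motion:
    - {"dx":0,"dy":0,"dz":0,"spin":0,"jaw":0}
    - {"dx":0,"dy":0,"dz":0,"spin":0,"jaw":0}
    - {"dx":0,"dy":0,"dz":0,"spin":0,"jaw":0}
    - {"dx":0,"dy":0,"dz":0,"spin":0,"jaw":0}
    - {"dx":0,"dy":0,"dz":0,"spin":0,"jaw":0}

```text
clock: 13.05
ee_pos: [0.6608, -0.1503, 0.2687]
orientation: [-0.0, 0.707, 0.707, 0.0]
ft_force: [-0.9, 0.4, -0.2]
grip_width: 0.0004
```

Run:
```python
from cell import *
import cv2,pickle
s=get_state();print(s["ee_pos"],s["ft_force"])
r=read_camera("scene");cv2.imwrite("pics/s3.png",r["color"])
r=read_camera("wrist");cv2.imwrite("pics/w3.png",r["color"])
```

```text
[ 0.6607813  -0.15034256  0.26866546] [-0.88539671  0.42134438 -0.19028101]
```

View pics/s3.png

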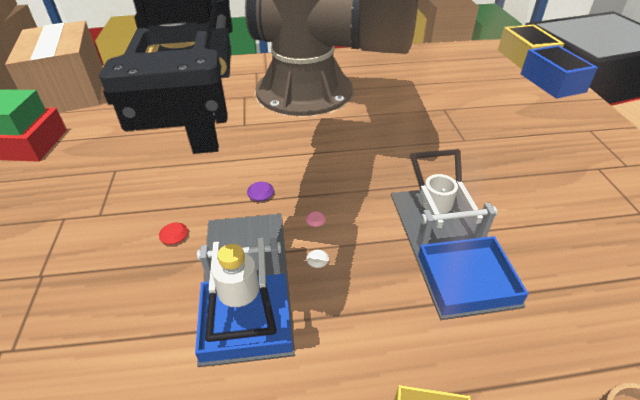

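View pics/w3.png

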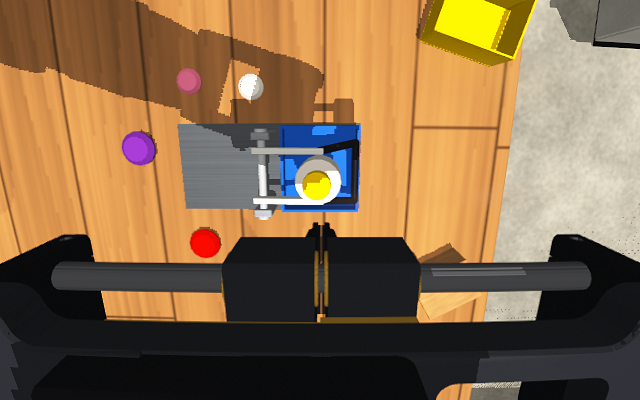

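The mould is over and seems nearly down, with the yellow cap at scene (231,257) and wrist (317,186). I'll measure the cap.

Request:
move_arm:
  motion:
    - {"dx":0,"dy":0,"dz":0,"spin":0,"jaw":0}
    - {"dx":0,"dy":0,"dz":0,"spin":0,"jaw":0}
    - {"dx":0,"dy":0,"dz":0,"spin":0,"jaw":0}
    - {"dx":0,"dy":0,"dz":0,"spin":0,"jaw":0}
    - {"dx":0,"dy":0,"dz":0,"spin":0,"jaw":0}

```text
clock: 13.78
ee_pos: [0.6608, -0.1503, 0.2686]
orientation: [0.0, 0.707, 0.707, 0.0]
ft_force: [-0.6, -0.0, 0.6]
grip_width: 0.0002
```

```bash
cat > cap.py <<'E'
from cell import *
from h import *
from scipy.spatial.transform import Rotation as R
for n in ["scene","wrist"]:
    s=get_state();r=read_camera(n);T=None
    if n=="wrist":
        q=s["orientation"];T=np.eye(4);T[:3,:3]=R.from_quat([q[1],q[2],q[3],q[0]]).as_matrix();T[:3,3]=s["ee_pos"];T=T@r["mount"]
    P=cloud(r,T);hsv=cv2.cvtColor(r["color"],cv2.COLOR_BGR2HSV)
    m=(hsv[...,0]>18)&(hsv[...,0]<35)&(hsv[...,1]>120)&(abs(P[...,0]-.66)<.06)&(abs(P[...,1]+.15)<.05)&(P[...,2]>.1)
    t=P[m]
    if len(t):
        zt=np.percentile(t[:,2],95);k=t[t[:,2]>zt-.006]
        print(n,len(t),"ztop",zt.round(4),"c",k.mean(0).round(4),((k.min(0)+k.max(0))/2).round(4),np.ptp(k,0).round(4))
    red=((hsv[...,0]<8)|(hsv[...,0]>172))&(hsv[...,1]>150)&(abs(P[...,0]-.66)<.06)&(abs(P[...,1]+.15)<.06)
    print(" red px in tray area",red.sum(), P[red].mean(0).round(3) if red.sum() else "")
    np.save(n+"P.npy",P);
E
python3 cap.py
```

```text
scene 697 ztop 0.4134 c [ 0.6796 -0.1586  0.4121] [ 0.6824 -0.1577  0.4205] [0.0232 0.0357 0.0254]
 red px in tray area 0 
wrist 2028 ztop 0.4081 c [ 0.6634 -0.1278  0.4062] [ 0.6468 -0.1239  0.4057] [0.0796 0.0127 0.0072]
 red px in tray area 0
```

```bash
sed -i 's/(P\[...,2\]>.1)/(P[...,2]>.12)\&(P[...,2]<.17)/; s/&(abs(P\[...,1\]+.15)<.06)$/\&(abs(P[...,1]+.15)<.06)\&(P[...,2]<.2)/' cap.py; python3 cap.py
```

```text
scene 538 ztop 0.1401 c [ 0.6623 -0.1524  0.1387] [ 0.6608 -0.1527  0.1377] [0.0308 0.0311 0.0072]
 red px in tray area 0 
wrist 648 ztop 0.1404 c [ 0.6593 -0.1502  0.1391] [ 0.6592 -0.1504  0.1381] [0.0306 0.0298 0.0071]
 red px in tray area 0
```

Request:
move_arm:
  motion:
    - {"dx":0,"dy":0,"dz":1,"spin":0,"jaw":0}
    - {"dx":0,"dy":0,"dz":1,"spin":0,"jaw":0}
    - {"dx":0,"dy":0,"dz":1,"spin":0,"jaw":0}
    - {"dx":0,"dy":0,"dz":0.1,"spin":0,"jaw":0}
    - {"dx":0,"dy":0,"dz":0,"spin":0,"jaw":0}

```text
clock: 14.6
ee_pos: [0.6615, -0.1505, 0.115]
orientation: [0.001, 0.707, 0.707, 0.0]
ft_force: [0.2, 0.4, 0.1]
grip_width: 0.0002
```

Request:
move_arm:
  motion:
    - {"dx":0,"dy":0,"dz":0.08,"spin":0,"jaw":0}
    - {"dx":0,"dy":0,"dz":0.08,"spin":0,"jaw":0}
    - {"dx":0,"dy":0,"dz":0.04,"spin":0,"jaw":0}
    - {"dx":0,"dy":0,"dz":0,"spin":0,"jaw":0}
    - {"dx":0,"dy":0,"dz":0,"spin":0,"jaw":0}

```text
clock: 15.22
ee_pos: [0.6609, -0.1503, 0.1038]
orientation: [0.0, 0.707, 0.707, 0.0]
ft_force: [-0.3, 0.3, 0.8]
grip_width: 0.0004
```

Request:
move_arm:
  motion:
    - {"dx":0,"dy":0,"dz":0.04,"spin":0,"jaw":0}
    - {"dx":0,"dy":0,"dz":0.04,"spin":0,"jaw":0}
    - {"dx":0,"dy":0,"dz":0,"spin":0,"jaw":0}
    - {"dx":0,"dy":0,"dz":0,"spin":0,"jaw":0}
    - {"dx":0,"dy":0,"dz":0,"spin":0,"jaw":0}

```text
clock: 15.85
ee_pos: [0.6609, -0.1504, 0.0997]
orientation: [0.0, 0.707, 0.707, 0.0]
ft_force: [1.0, 0.4, 1.9]
grip_width: 0.0002
```

Request:
move_arm:
  motion:
    - {"dx":0,"dy":0,"dz":0.04,"spin":0,"jaw":0}
    - {"dx":0,"dy":0,"dz":0.02,"spin":0,"jaw":0}
    - {"dx":0,"dy":0,"dz":0,"spin":0,"jaw":0}
    - {"dx":0,"dy":0,"dz":0,"spin":0,"jaw":0}
    - {"dx":0,"dy":0,"dz":0,"spin":0,"jaw":0}

```text
clock: 16.48
ee_pos: [0.6609, -0.1503, 0.0967]
orientation: [0.0, 0.707, 0.707, 0.0]
ft_force: [1.4, -0.7, 3.2]
grip_width: 0.0007
```

```bash
python3 cap.py; python3 -c "
from cell import *;import cv2
r=read_camera('scene');cv2.imwrite('pics/s4.png',cv2.resize(r['color'][180:380,160:340],None,fx=3,fy=3))"
```

```text
red px in tray area 365 [ 0.666 -0.152  0.02 ]
wrist 741 ztop 0.1491 c [ 0.6606 -0.1393  0.1548] [ 0.6611 -0.139   0.1566] [0.0158 0.002  0.0268]
 red px in tray area 12 [ 0.668 -0.136  0.017]
```

View pics/s4.png

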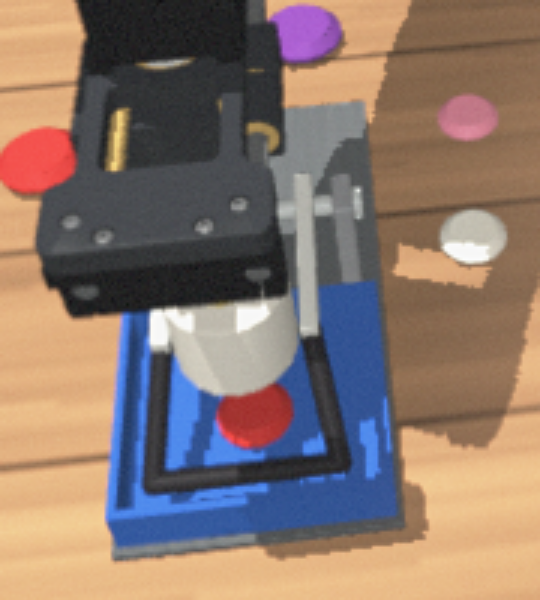

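The piece has dropped and lies red in the tray (picture (255,413)). I'll retract straight up.

Request:
move_arm:
  motion:
    - {"dx":0,"dy":0,"dz":-0.3,"spin":0,"jaw":0}
    - {"dx":0,"dy":0,"dz":-0.8,"spin":0,"jaw":0}
    - {"dx":0,"dy":0,"dz":-1,"spin":0,"jaw":0}
    - {"dx":0,"dy":0,"dz":-1,"spin":0,"jaw":0}
    - {"dx":0,"dy":0,"dz":0,"spin":0,"jaw":0}

```text
clock: 17.25
ee_pos: [0.6617, -0.1506, 0.2567]
orientation: [0.003, 0.707, 0.707, 0.002]
ft_force: [-0.6, -0.0, -0.9]
grip_width: 0.0003
```

```bash
python3 cap.py; python3 -c "
from cell import *;import cv2
r=read_camera('scene');cv2.imwrite('pics/s5.png',r['color']);print(get_state()['ft_force'],get_state()['dq'].round(3))"
```

```text
scene 537 ztop 0.1403 c [ 0.6623 -0.1524  0.1389] [ 0.6604 -0.1527  0.138 ] [0.0313 0.0309 0.0074]
 red px in tray area 366 [ 0.666 -0.152  0.02 ]
wrist 706 ztop 0.1404 c [ 0.6592 -0.1503  0.1391] [ 0.6592 -0.151   0.1381] [0.0303 0.0308 0.0066]
 red px in tray area 0 
[ 0.31361351 -0.68484273 -0.22613248] [ 0.001  0.016  0.007 -0.001 -0.004 -0.   ]
```

View pics/s5.png

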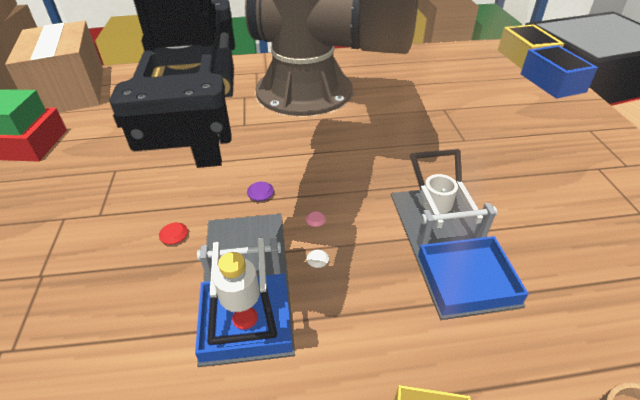

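The red piece lies flat in the blue tray at (245,318), the mould stays turned over, the green mould is untouched at (440,190) and the gripper is clear.

```bash
python3 -c "
from cell import *
print(job_done())"
```

```text
the job is handed in; nothing more can be done
None
```

The red piece is in its blue tray, its mould is left turned over, and I handed the job in at about 17.5 s.

**What I did:** I gripped the red mould's black handle and swung it to about 115° along the hinge arc. I released it there and let it sink to the far stop. Before tapping, the camera showed the cap face at z = 0.140 m and no red in the tray. I then pressed the cap with the shut fingers, with about 3 N on the wrist, and lifted clear.

**Last checks:**
- The red piece lies in the tray near (0.666, -0.152) m, with its visible surface about 20 mm above the table.
- The mould is upside down, with the cap back at z = 0.140 m.
- The green mould looks unmoved in the picture.
- The gripper is about 150 mm above the cap with no contact force. The highest wrist force I read was about 14 N.

**What failed or disagreed:** The first grip closed on nothing. Scene depth showed the fingertips about 35 mm above the TCP the robot reports. I went 35 mm lower, and the second grip held at 9 mm opening. I used the same correction for the tap.

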